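Clamp a mended serving board in the twin-screw press

TASK

Slide the mended serving board fully home against the back stop of the little twin-screw press, then tighten the two knobs clockwise, turn about in small steps so that the beam stays level (never one end more than about 6 mm lower than the other), until both sprung feet are squeezed about 4 mm onto the board, some 40 N in all, with the beam level at the end. Never press on the board with more than about 65 N, and leave the crockery round about where it stands.

Things in the scene. Friction and masses are not known exactly. Their poses are not given: they have to be found in the camera images.
- press: Fixed gluing press: grey base plate 200 (x) by 270 (y) by 14 mm, from x -110 to +90, with two upright screws at y +105 and -105, x 0. Origin on the table midway between the screws; x points from the open front to the back stop, y to the left screw, z up. Stop's front face at x +60, 14 mm above the plate. Guide rails 8 mm high leave the board a channel 158 mm wide.
- knob_left (a joint): Angle of the left knob, growing clockwise seen from above; starts at 0 to 0.4, ends at 6.2. Black bar 44 mm long, 14 thick, 34 tall, z 132 to 166 mm; at 0 it lies along the press's x and it turns with the knob. 1 rad lowers this end of the beam 5 mm. Running friction 0.2 N m (never unwinds by itself), plus 0.005 N m per N borne by this end (half the clamp force when level).
- knob_right (a joint): Angle of the right knob, rad: the same as the left knob in every respect, at the right end of the beam.
- knob_left_grip (a point): Point on the left knob's axis (press y = +105 mm) at the height to grip, 154 mm above the table, 12 mm below the knob's top.
- knob_right_grip (a point): Point on the right knob's axis (press y = -105 mm) at the height to grip, 154 mm above the table, 12 mm below the knob's top. This knob leans sideways by up to 0.04 rad (2 mm) as the beam comes down.
- beam: Beam 36 by 250 by 26 mm on both screws, its centre 82.5 mm above the table with both knobs at 0. Origin: its mid-height at the left screw. Under it a packing bar and two round sprung feet at press y +55 and -55. Packing differs each time: feet's faces are 41.5 to 47.5 mm below the beam's centre, both alike. Each foot's spring takes 5 N per mm, 10 mm at most; 4 mm takes 4.7 mm of beam travel.
- beam_left (a point): Point on the beam's top face at the left screw (13 mm above the beam's mid-height).
- beam_right (a point): Point on the beam's top face at the right screw (13 mm above the beam's mid-height).
- board: Loose wooden serving board on the base plate, about 350 g, 120 (x) by 150 (y) by 18 mm thick, its top 32 mm above the table; a handle 34 mm wide and 28 mm long points to the front. Origin at the centre of its underside (handle not counted), x from handle to far edge. Home means far edge at the back stop, origin at press x = 0; it starts 27 to 50 mm short. Feel where the feet meet it.
- board_handle (a point): Middle of the front end face of the board's handle (88 mm in front of the board's origin, at half its thickness, 9 mm above its underside).
- bowl: White ceramic bowl, 120 mm across, 50 mm high, a bystander; origin under its foot's centre.
- planter: Terracotta pot, 84 mm across, 80 mm high, a bystander; origin under its foot's centre.
- tumbler: Glass tumbler, 72 mm across, 85 mm high, a bystander; origin under its foot's centre.
There are look-alikes about, which are no part of the job. There is more than one size of the board; the one meant has the size given above.

How it is judged:
On the way, in this order (a step that is already met when the one before it is completed fails the run):
1. the board is fully home against the back stop, the feet not yet on it (x of board in the frame of press above -0.004 m and contact force between beam and board below 0.5 N), for 0.1 s.
2. the feet bear on the board with 30 N or more in all (contact force between beam and board above 30 N), for 0.2 s.
At the end, for the whole second after the job is handed in: The board lies home within 4 mm of the back stop, the two feet together press on it with 30 to 50 N (about 3 to 5 mm of squeeze each), the beam is level within 0.012 rad (2.5 mm between the screws), and all is at rest (x of board in the frame of press above -0.004 m and contact force between beam and board between 30 and 50 N and angle between beam's own z axis and vertical below 0.012 rad and linear speed of each of beam, board below 0.005 m/s); the robot touches nothing.
It fails at once if one end of the beam gets more than 6.7 mm lower than the other (0.032 rad out of level) (angle between beam's own z axis and vertical above 0.032 rad).
It fails at once if the feet press on the board with more than 70 N in all (contact force between beam and board above 70 N).
It fails at once if the bowl, the pot or the tumbler is moved by more than 20 mm (distance of any of bowl, planter, tumbler from where it was at the start of the episode above 0.02 m).
It also fails if it takes over 72 s, if anything falls off the work surface, if the arm or the gripper's body presses on something with over 40 N, if the wrist force passes 120 N, or if a joint passes its speed limit or range.

ROBOT

A 7-joint arm with a two-finger parallel gripper is mounted at the origin on the work surface. World frame = base frame: x ahead of the robot, y to its left, z up, the work surface at z = 0. Lengths are in m, angles in rad, forces in N, time in s.
With the tool pointing down it reaches from about 0.425 to 0.925 m from the base axis. Payload 6.8 kg.
Tool frame: the origin (TCP) lies midway between the tips of the shut fingers; the grasp point (between the pads) lies bot.tcp_to_grasp behind it (bot.tcp_to_grasp is the distance from the TCP to the grasp point, in m); z points along the fingers, y is the line along which they close (so a half turn about z gives the same grasp; the last joint's range is limited). The gripper opens to 88 mm and grips with 3 to 60 N. Pads are 20 mm wide; open, the fingers measure 115 mm over their backs; the gripper's body (75 mm by 178 mm) begins 61 mm behind the grasp point.
Start: joints at [-1.324, 0.477, 0.022, 1.555, -0.011, 1.109, -0.083], TCP at [0.234, 0.633, 0.223] pointing down, gripper open.
Joint ranges: [-2.96, 2.96], [-0.34, 2.1], [-1.41, 1.46], [0.24, 2.44], [-1.37, 4.51], [0.17, 1.92], [-2.96, 2.96]. Speed limits (rad/s): [2.39, 2.39, 3.14, 3.14, 3.14, 3.14, 3.14].

INTERFACE

Orientations are given as a rotation vector (axis times angle).
In Python, from cell import status, optics, bot gives the robot as it stands.
- The arm moves only by the tool step_arm, never from a script. Its argument "moves" is a list of rows, each a list of 6 numbers: the shift along the tool's x, y, z in m, then the turn, a rotation vector about the tool's x, y, z in rad. A call has 1 to 8 rows; each row is the pose to reach, as a shift and turn from the pose commanded when the call began, along the tool's axes at that moment; what a row does not reach only later rows make up. A row lasts 1/12 s, in which the tool goes at most 41.7 mm and 7.16 degrees, less where a joint would pass 70% of its speed; a pose out of reach is approached as far as the arm can. A call with a gripper value outside its range is refused whole. "fingers" is the finger opening in m, from 0 to 0.0878, set as the call begins (left out, the last holds). The fingers move at their own pace and stop on an object; "force" is the grip in N (left out, the last holds). Time passes only in rows, so rows that repeat a pose let the fingers close. It gives the time, the measured TCP pose, the force, the opening and the grip force at its end, in the units of the state.
- status.observe(): the state, without advancing time (a new reading comes with each control period).
- optics.grab_frame(name): name is "scene" or "top"; returns the picture (480x640x3 uint8, red, green, blue); there is no depth.
- optics.get_calibration(name): a dict with "mtx" (3x3 intrinsics, pixels), "k1" (the pictures are not rectified: a ray, as slopes to the right and down, at radius r is drawn at 1 + k1 r^2 times it, then the intrinsics apply), "R" (3x3) and "t" (3): a world point X has camera coordinates R X + t. Camera axes: x right, y down, z forward; pixel columns grow to the right and rows downward; lengths in m; the calibration is good to about 2 mm. A picture is of the moment at which its call begins. get_calibration takes no time and is no camera call.
- bot.finish_job(): hands the job in; it is judged then, once.
The state is a dict: "time_s": time; "qpos": joint angles; "dq": joint speeds; "effort": joint torques, N m; "tool_pos": TCP position; "tool_rot": TCP orientation; "contact_force": force on the tool from outside, world axes, zero at the start; "moment": the same for the moment, N m; "gripper_width": finger opening in m; "gripper_force": force on a finger pad.
Only numpy, scipy, OpenCV 4.12 (cv2) and the standard library are available. Lean on these libraries where they do the work, as an engineer would, in place of code of your own. Each camera call takes 0.05 s, during which the arm holds its last target. There are 200 camera calls.

## Working session

There is one attempt and no reset: what is moved stays moved. The work goes in short steps, Python scripts to look and compute and a tool call to move; the robot and the scene stay as the last step left them, time stands still between calls to the robot, and variables do not carry over. Pictures are saved under pics/ and viewed, at most 10 in all, crops included, and the job is handed in when it is done.

Besides the shell and the picture viewer there is one more tool, called after "Emit:" as name([rows], argument=value, ...), one row to a line, values as JSON. step_arm: Moves the arm, as the interface text tells. Its arguments: {"type":"object","properties":{"moves":{"type":"array"},"fingers":{"type":"number"},"force":{"type":"number"}},"required":["moves"]}

```bash
ls; mkdir -p pics
python3 - <<'E'
from cell import status,optics,bot
import cv2
for n in("scene","top"):
    f=optics.grab_frame(n); cv2.imwrite(f"pics/{n}0.png",f[:,:,::-1])
    c=optics.get_calibration(n); print(n,c)
s=status.observe(); print(s); print(bot.tcp_to_grasp)
E
```

```text
pics
scene {'mtx': array([[577.2416    ,   0.        , 323.79225624],
       [  0.        , 577.2416    , 244.68767516],
       [  0.        ,   0.        ,   1.        ]]), 'k1': -0.16603799395941865, 'R': array([[ 0.44859931,  0.8935534 ,  0.01791597],
       [ 0.68508004, -0.33092552, -0.64896352],
       [-0.5739547 ,  0.30339846, -0.76060855]]), 't': array([-0.28375721, -0.27895081,  1.50669743])}
top {'mtx': array([[569.40081057,   0.        , 319.47852578],
       [  0.        , 569.40081057, 235.96726814],
       [  0.        ,   0.        ,   1.        ]]), 'k1': 0.049450918011737156, 'R': array([[-0.0233392 , -0.99970073, -0.00733071],
       [-0.99187179,  0.02407262, -0.12494346],
       [ 0.12508254,  0.00435504, -0.99213678]]), 't': array([0.03280312, 0.58047163, 1.20975794])}
{'time_s': 0.1, 'qpos': array([-1.32412095,  0.47771467,  0.02235116,  1.5563503 , -0.01151259,
        1.10929331, -0.08308741]), 'dq': array([-5.01093040e-04, -3.80617797e-04, -3.46051691e-04, -2.69876620e-03,
       -3.57119520e-04,  9.29674415e-04,  4.77758605e-05]), 'effort': array([ 4.52113964e-03, -5.84089458e+01,  1.54017918e+00, -2.73312914e+01,
       -5.42024919e-02,  1.30672430e-02,  6.08134428e-05]), 'tool_pos': array([0.23430434, 0.63244753, 0.22178193]), 'tool_rot': array([-5.54300083e-01, -3.09212351e+00,  2.55664160e-03]), 'contact_force': array([ 0.30454942, -0.94650807, -1.01634701]), 'moment': array([-0.05804371,  0.05548145,  0.04441896]), 'gripper_force': 0.0, 'gripper_width': 0.08793875315595083}
0.0187
```

View pics/scene0.png

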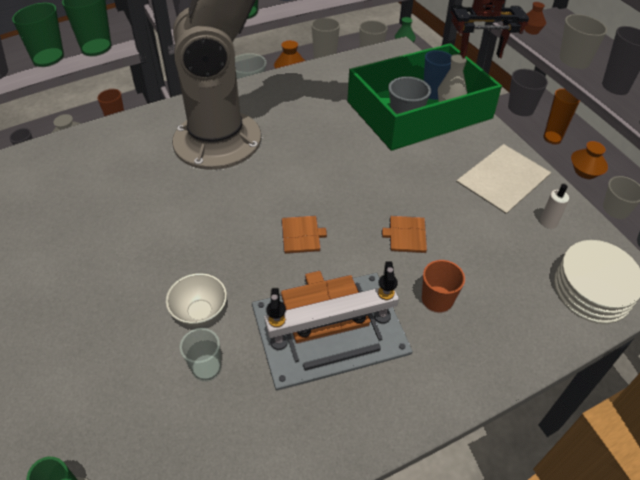

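View pics/top0.png

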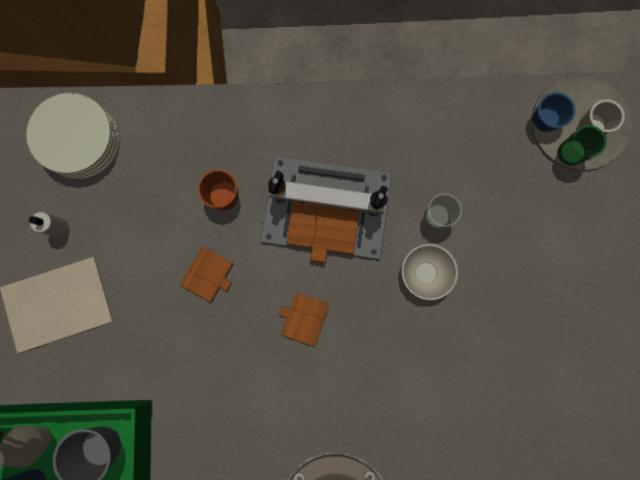

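The top view shows three orange boards. The one at (323,228) sits in the press and looks full-size. The ones at (207,274) and (305,319) are smaller and lie loose on the table. The one in the press fits the description, so I'll confirm it in an enlarged crop with measured sizes.

```bash
cat > h.py <<'E'
import numpy as np, cv2
from cell import status,optics,bot
from scipy.spatial.transform import Rotation as Ro
def cal(n):
    c=optics.get_calibration(n); return c['mtx'],np.array([c['k1'],0,0,0,0.]),c['R'],c['t']
def cast(n,px,z):
    K,d,R,t=cal(n); u=cv2.undistortPoints(np.array(px,float).reshape(-1,1,2),K,d).reshape(-1,2)
    C=-R.T@t; D=np.c_[u,np.ones(len(u))]@R
    return C+D*((z-C[2])/D[:,2])[:,None]
def proj(n,X):
    K,d,R,t=cal(n); return cv2.projectPoints(np.array(X,float).reshape(-1,3),cv2.Rodrigues(R)[0],t,K,d)[0].reshape(-1,2)
def pic(n): return optics.grab_frame(n)[:,:,::-1].copy()
E
python3 - <<'E'
from h import *
a=cv2.imread('pics/top0.png');b=cv2.imread('pics/scene0.png')
c=np.vstack([cv2.resize(a[150:270,250:410],None,fx=5,fy=5,interpolation=2)[:, :][::2,::1]*0]) if 0 else None
A=cv2.resize(a[150:270,255:405],(750,600),interpolation=2); B=cv2.resize(b[255:385,245:415],(785,600),interpolation=2)
cv2.imwrite('pics/ca.png',A);cv2.imwrite('pics/cb.png',B)
hsv=cv2.cvtColor(a,cv2.COLOR_BGR2HSV)
m=cv2.inRange(hsv,(5,120,60),(18,255,255))
for c in cv2.findContours(m,0,2)[0]:
    if cv2.contourArea(c)>300 : print('orange',cv2.minAreaRect(c))
for p in [(275,160),(330,200),(268,240),(240,230)]: print(p,hsv[p[1],p[0]])
E
```

```text
orange ((300.9635009765625, 317.6483154296875), (44.081298828125, 45.87495422363281), 19.536653518676758)
orange ((209.6538543701172, 275.73077392578125), (44.03232192993164, 45.5207405090332), 29.744882583618164)
orange ((321.4432373046875, 235.85946655273438), (67.58378601074219, 51.4676513671875), 8.972626686096191)
orange ((217.20004272460938, 188.6000213623047), (38.460365295410156, 38.460365295410156), 26.56505012512207)
orange ((200.9010009765625, 42.00990295410156), (84.18014526367188, 17.91067123413086), 84.2894058227539)
orange ((83.55061340332031, 34.74832534790039), (166.2838897705078, 73.22870635986328), 1.287328839302063)
(275, 160) [40  8 95]
(330, 200) [ 18  16 159]
(268, 240) [45  5 94]
(240, 230) [18 34 90]
```

View pics/ca.png

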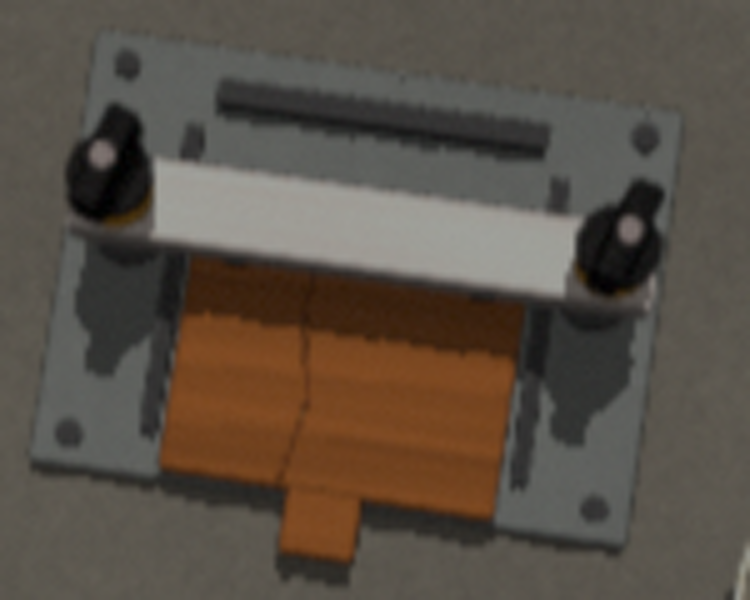

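View pics/cb.png

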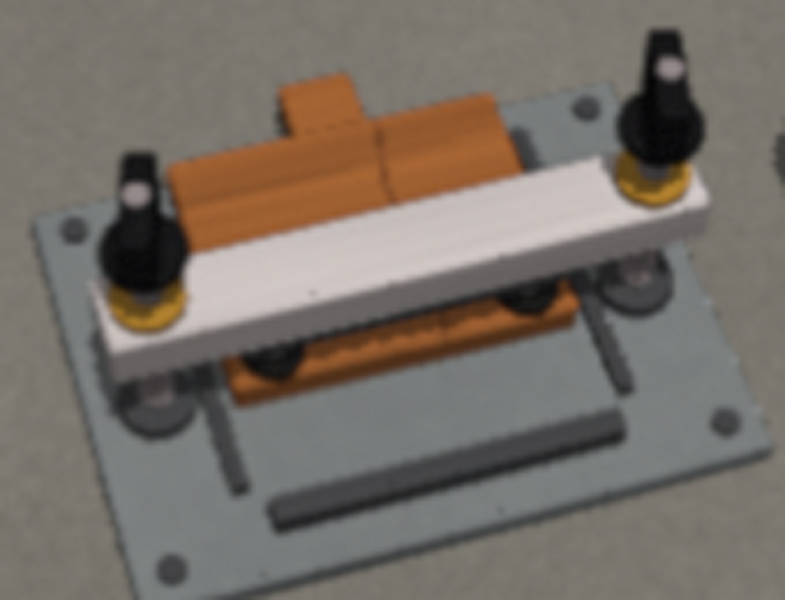

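```bash
cat >> h.py <<'E'
def pf():
    d=np.load('pose.npy'); return d
def P(x,y,z=0):
    a,b,th=pf(); c,s=np.cos(th),np.sin(th); return np.array([a+c*x-s*y,b+s*x+c*y,z])
def inv(X):
    a,b,th=pf(); c,s=np.cos(th),np.sin(th); d=np.atleast_2d(X)[:,:2]-[a,b]; return d@np.array([[c,-s],[s,c]])
E
python3 - <<'E'
from h import *
from scipy.optimize import least_squares
ct=lambda L:np.array(L)/5+[255,150]-.4
cs=lambda L:np.array(L)/4.618+[245,255]-.4
M=np.array([[90,135],[90,-135],[-110,135],[-110,-135]])/1e3
T=cast('top',ct([(100,33),(683,110),(32,462),(622,548)]),.014)[:,:2]
# scene: TL->?
S=cast('scene',cs([(35,222),(610,88),(772,450)]),.014)[:,:2]; MS=M[[3,2,0]]
def f(p,W,m): c,s=np.cos(p[2]),np.sin(p[2]); return (m@np.array([[c,s],[-s,c]])+p[:2]-W).ravel()
for W,m in((T,M),(S,MS),(np.r_[T,S],np.r_[M,MS])):
    r=least_squares(f,[.65,0,0],args=(W,m)); print(r.x.round(4),(r.fun*1e3).round(1))
np.save('pose.npy',r.x)
print('board front',inv(cast('top',ct([(160,468),(495,517),(278,555),(352,565)]),.032)).round(4))
print('scene board far bottom/front', inv(cast('scene',cs([(170,170),(490,97),(282,88),(348,75)]),.032)).round(4))
print('far top edge',inv(cast('scene',cs([(232,385),(578,305)]),.032)).round(4))
kt=cast('top',ct([(102,154),(631,230)]),.166);print('knob',inv(kt).round(4))
ks=cast('scene',cs([(670,68),(136,193)]),.166);print(inv(ks).round(4))
# bar ends
e=inv(cast('top',ct([(120,112),(645,190)]),.166));print(e.round(4))
for n,px in(('bowl',(430,272)),('tumb',(443,211)),('pl',(219,190))): print(n,inv(cast('top',[px],.05)).round(3))
print(P(0,0),P(0,.105),P(0,-.105),P(-.088-.04,0))
E
```

```text
[ 6.592e-01  5.000e-04 -1.667e-01] [ 1.7  2.1 -0.7 -1.5 -0.4  2.3 -0.6 -2.9]
[ 0.6656 -0.0008 -0.1705] [-1.7 -2.5 -1.2  1.3  2.9  1.2]
[ 6.619e-01 -1.000e-04 -1.709e-01] [ 5.   1.1  1.4 -2.4  2.9  2.1  1.7 -3.  -5.4 -1.7 -4.8  2.1 -0.7  1.9]
board front [[-0.1087  0.0742]
 [-0.1086 -0.0742]
 [-0.139   0.0173]
 [-0.1386 -0.0154]]
scene board far bottom/front [[-0.1031 -0.0716]
 [-0.1024  0.0744]
 [-0.1328 -0.0128]
 [-0.1317  0.0174]]
far top edge [[ 0.0088 -0.0739]
 [ 0.0117  0.0749]]
knob [[-0.0019  0.1054]
 [-0.0018 -0.1062]]
[[-0.0012  0.1059]
 [-0.0011 -0.1049]]
[[ 0.016   0.1009]
 [ 0.015  -0.1095]]
bowl [[-0.127 -0.241]]
tumb [[ 0.009 -0.252]]
pl [[-0.016  0.237]]
[ 6.61926230e-01 -1.18939324e-04  0.00000000e+00] [0.67978079 0.1033519  0.        ] [ 0.64407167 -0.10358978  0.        ] [0.53579035 0.02164662 0.        ]
```

The crop confirms it. The press board is about 148 mm wide with its handle to the front, at (300–352, 555–565) in the crop, so it's the full-size one. It has about 46 mm to travel. Both knob bars are turned about 0.25 rad. Next I'll work out the approach for the push.

```bash
cat >> h.py <<'E'
def ori(psi):  # tool down, tool y along press y turned clockwise (from above) by psi
    th=pf()[2]-psi; x=np.array([np.cos(th),np.sin(th),0]); z=np.array([0,0,-1.]); return np.c_[x,np.cross(z,x),z]
def cmd(pos,psi,base=None):
    s=status.observe(); p=s['tool_pos'];R=Ro.from_rotvec(s['tool_rot']).as_matrix()
    if base is not None: p,R=base
    R2=ori(psi); return np.r_[R.T@(np.array(pos)-p),Ro.from_matrix(R.T@R2).as_rotvec()].round(4)
def st():
    s=status.observe(); R=Ro.from_rotvec(s['tool_rot']).as_matrix(); p=s['tool_pos']
    psi=pf()[2]-np.arctan2(R[1,0],R[0,0])
    print('t',round(s['time_s'],2),'press',inv(p).round(4),'z',p[2].round(4),'psi',round(psi,3),'psi mod pi',round(psi%np.pi,3),'tilt',R[:2,2].round(3),'F',s['contact_force'].round(1),'q',s['qpos'].round(2),'w',s['gripper_width'].round(4))
E
python3 - <<'E'
from h import *
p=pf();p[:2]=[.6605,0];np.save('pose.npy',p)
st()
for k in (0,np.pi,-np.pi): print(k,cmd(P(-.172,.001,.2),k))
E
```

```text
Traceback (most recent call last):
  File "h.py", line 28, in st
    print('t',round(s['time_s'],2),'press',inv(p).round(4),'z',p[2].round(4),'psi',round(psi,3),'psi mod pi',round(psi%np.pi,3),'tilt',R[:2,2].round(3),'F',s['contact_force'].round(1),'q',s['qpos'].round(2),'w',s['gripper_width'].round(4))
                                                                                                                                                                                                                   ^^^^^^^^^^^^^^^^^^^^^^^^
AttributeError: 'float' object has no attribute 'round'
```

```bash
sed -i "s/s\['gripper_width'\].round(4)/round(s['gripper_width'],4)/" h.py
python3 - <<'E'
from h import *
st()
for k in (0,np.pi,-np.pi): print(k,cmd(P(-.172,.001,.2),k))
E
```

```text
t 0.1 press [[-0.5275  0.5508]] z 0.2218 psi -2.958 psi mod pi 0.184 tilt [-0.    -0.002] F [ 0.3 -0.9 -1. ] q [-1.32  0.48  0.02  1.56 -0.01  1.11 -0.08] w 0.0879
0 [-4.5010e-01 -4.7550e-01  2.2600e-02 -1.0000e-04  2.4000e-03  2.9577e+00]
3.141592653589793 [-0.4501 -0.4755  0.0226 -0.0016 -0.     -0.1839]
-3.141592653589793 [-0.4501 -0.4755  0.0226 -0.0016 -0.     -0.1839]
```

Emit:
step_arm([
  [-0.028,-0.03,0,0,0,-0.01],
  [-0.056,-0.06,0,0,0,-0.02],
  [-0.084,-0.09,0,0,0,-0.03],
  [-0.112,-0.12,0,0,0,-0.05],
  [-0.14,-0.15,0,0,0,-0.06],
  [-0.168,-0.18,0,0,0,-0.08],
  [-0.196,-0.21,0,0,0,-0.1],
  [-0.224,-0.238,0,0,0,-0.11],
], fingers=0)

```text
time_s: 0.77
tool_pos: [0.362, 0.3295, 0.2224]
tool_rot: [-0.382, -3.118, 0.001]
contact_force: [0.2, 0.5, 0.0]
gripper_width: 0.0378
gripper_force: 0.0
```

Emit:
step_arm([
  [-0.028,-0.03,0,0,0,-0.01],
  [-0.056,-0.06,0,0,0,-0.02],
  [-0.084,-0.09,0,0,0,-0.03],
  [-0.112,-0.12,0,0,0,-0.05],
  [-0.14,-0.15,0,0,0,-0.06],
  [-0.168,-0.18,0,0,0,-0.07],
  [-0.196,-0.21,0.02,0,0,-0.07],
  [-0.2,-0.21,0.02,0,0,-0.07],
])

```text
time_s: 1.43
tool_pos: [0.5058, 0.0724, 0.201]
tool_rot: [-0.288, -3.128, 0.005]
contact_force: [0.1, -0.6, -1.6]
gripper_width: 0.0003
gripper_force: 0.0
```

Run:
```python
from h import *
st()
for z in (.1,.025): print(cmd(P(-.172,.001,z),np.pi))
```

```text
t 1.43 press [[-0.1647  0.0451]] z 0.201 psi -3.129 psi mod pi 0.013 tilt [-0.001 -0.003] F [ 0.1 -0.6 -1.6] q [-0.54  0.23  0.32  1.98 -0.09  0.94  1.21] w 0.0003
[ 0.0067 -0.0438  0.1011 -0.0035 -0.0005 -0.0125]
[ 0.0066 -0.0436  0.1761 -0.0035 -0.0005 -0.0125]
```

Emit:
step_arm([
  [0.006,-0.035,0.02,0,0,-0.012],
  [0.006,-0.044,0.055,0,0,-0.012],
  [0.006,-0.044,0.095,0,0,-0.012],
  [0.006,-0.044,0.135,0,0,-0.012],
  [0.006,-0.044,0.165,0,0,-0.012],
  [0.006,-0.044,0.175,0,0,-0.012],
  [0.006,-0.044,0.175,0,0,-0.012],
])

```text
time_s: 2.02
tool_pos: [0.4893, 0.0374, 0.0255]
tool_rot: [-0.255, -3.126, 0.002]
contact_force: [0.1, -0.3, 0.9]
gripper_width: 0.0002
gripper_force: 0.0
```

Run:
```python
from h import *
st()
a=pic('top'); cv2.imwrite('pics/push0.png',cv2.resize(a[140:300,230:430],(750,600),interpolation=2))
print(cmd(P(-.09,.001,.024),np.pi))
```

```text
t 2.02 press [[-0.175   0.0078]] z 0.0255 psi -3.15 psi mod pi 3.133 tilt [-0.005 -0.001] F [ 0.1 -0.3  0.9] q [-0.4   0.49  0.24  2.15 -0.22  0.54  1.42] w 0.0002
[-0.0835 -0.0078  0.0031 -0.0008 -0.0021  0.0082]
```

View pics/push0.png

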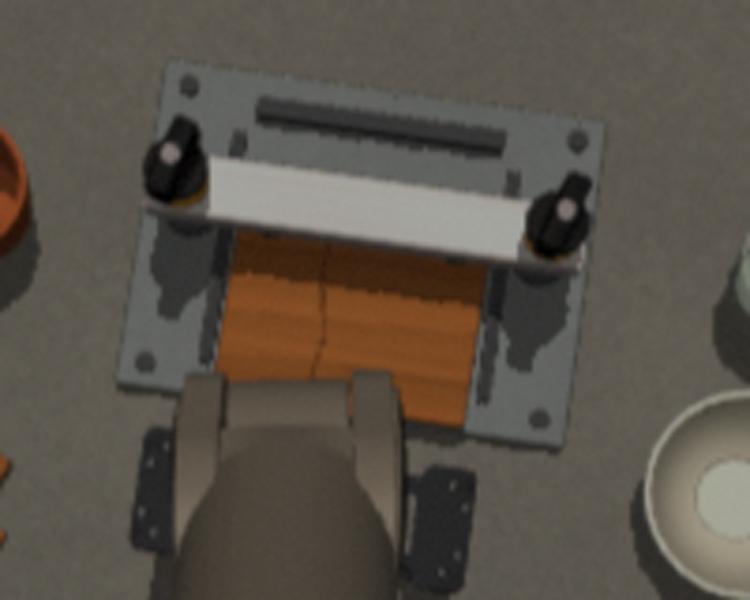

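The arm hides the handle in this view. The tool is in front of it at press (-0.175, 0.008). I'll shift to y≈0.001 and push forward, watching the force.

Emit:
step_arm([
  [-0.01,-0.007,0.001,0,0,0.008],
  [-0.02,-0.007,0.002,0,0,0.008],
  [-0.03,-0.007,0.002,0,0,0.008],
  [-0.04,-0.007,0.002,0,0,0.008],
  [-0.048,-0.007,0.002,0,0,0.008],
  [-0.056,-0.007,0.002,0,0,0.008],
  [-0.062,-0.007,0.002,0,0,0.008],
  [-0.064,-0.007,0.002,0,0,0.008],
])

```text
time_s: 2.73
tool_pos: [0.5547, 0.0201, 0.0257]
tool_rot: [0.268, 3.129, 0.0]
contact_force: [-4.0, 1.5, 2.0]
gripper_width: 0.0004
gripper_force: 2.0
```

Emit:
step_arm([
  [-0.003,0,0,0,0,0],
  [-0.006,0,0,0,0,0],
  [-0.008,0,0,0,0,0],
])

```text
time_s: 2.98
tool_pos: [0.5616, 0.0188, 0.0255]
tool_rot: [0.268, 3.13, -0.0]
contact_force: [-1.1, 0.2, -1.2]
gripper_width: 0.0
gripper_force: 0.8
```

Run:
```python
from h import *
st()
b=pic('scene'); cv2.imwrite('pics/push1.png',cv2.resize(b[255:385,245:415],(785,600),interpolation=2))
```

```text
t 2.98 press [[-0.1006  0.0017]] z 0.0255 psi -3.142 psi mod pi 3.141 tilt [ 0. -0.] F [-1.1  0.2 -1.2] q [-0.33  0.57  0.25  1.98 -0.23  0.61  1.46] w 0.0
```

View pics/push1.png

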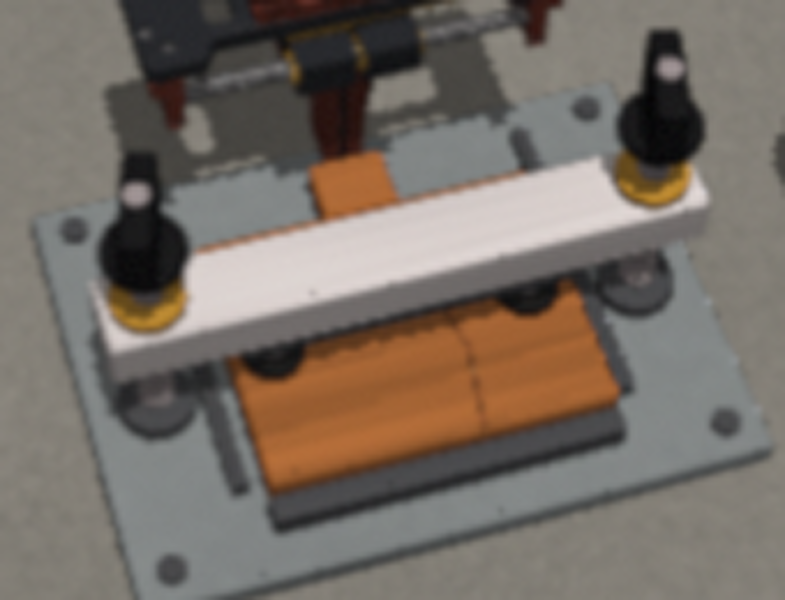

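The far edge, from (275,490) to (620,395), is almost at the stop. I'll push until the force rises.

Emit:
step_arm([
  [-0.0015,0,0,0,0,0],
  [-0.003,0,0,0,0,0],
  [-0.003,0,0,0,0,0],
])

```text
time_s: 3.28
tool_pos: [0.5632, 0.0185, 0.0255]
tool_rot: [-0.268, -3.128, -0.0]
contact_force: [-5.5, 0.9, 4.1]
gripper_width: 0.0006
gripper_force: 2.7
```

Emit:
step_arm([
  [-0.0015,0,0,0,0,0],
  [-0.003,0,0,0,0,0],
  [-0.003,0,0,0,0,0],
])

```text
time_s: 3.53
tool_pos: [0.5633, 0.0185, 0.0251]
tool_rot: [-0.267, -3.122, -0.0]
contact_force: [-12.5, 1.7, 9.4]
gripper_width: 0.0007
gripper_force: 6.3
```

The board is home: 12.5 N and no further motion. Now I'll back off, lift, and go to the left knob.

Run:
```python
from h import *
st()
print(cmd(P(-.12,.0,.12),-np.pi))
print(cmd(P(0,.105,.19),-np.pi+.25))
```

```text
t 3.53 press [[-0.099   0.0017]] z 0.0251 psi -3.142 psi mod pi 3.141 tilt [-0.008  0.001] F [-12.5   1.7   9.4] q [-0.33  0.58  0.24  1.97 -0.23  0.63  1.47] w 0.0007
[ 0.0218 -0.0017 -0.0947 -0.0004 -0.0081  0.0006]
[-0.0977  0.1032 -0.1657 -0.0015 -0.008   0.2506]
```

Emit:
step_arm([
  [0.018,0,0,0,0,0],
  [0.022,0,-0.035,0,0,0],
  [0.022,0,-0.075,0,0,0],
  [0.022,0.0,-0.115,0,0,0],
  [0.02,0.01,-0.155,0,0,0.05],
  [0.0,0.035,-0.17,0,0,0.13],
  [-0.025,0.06,-0.17,0,0,0.2],
  [-0.05,0.09,-0.17,0,0,0.25],
], fingers=0.06)

```text
time_s: 4.2
tool_pos: [0.6348, 0.0979, 0.1988]
tool_rot: [0.663, 3.064, 0.004]
contact_force: [1.6, -0.4, 0.6]
gripper_width: 0.0504
gripper_force: 0.0
```

Emit:
step_arm([
  [-0.03,0.007,0,0,0,0],
  [-0.047,0.0,0,0,0,0],
  [-0.047,0.0,0,0,0,0],
])

```text
time_s: 4.45
tool_pos: [0.6782, 0.0761, 0.1957]
tool_rot: [0.658, 3.067, -0.003]
contact_force: [-0.9, -0.8, 0.8]
gripper_width: 0.0598
gripper_force: 0.0
```

Run:
```python
from h import *
st()
b=pic('scene'); cv2.imwrite('pics/k1.png',cv2.resize(b[225:355,245:415],(785,600),interpolation=2))
print(cmd(P(0,.105,.136),-np.pi+.25))
```

```text
t 4.45 press [[0.0045 0.078 ]] z 0.1957 psi -2.89 psi mod pi 0.252 tilt [ 0.004 -0.003] F [-0.9 -0.8  0.8] q [-0.46  0.53  0.37  1.58 -0.21  1.06  1.11] w 0.0598
[ 0.0094  0.0252  0.0595 -0.0007  0.0026 -0.0025]
```

View pics/k1.png

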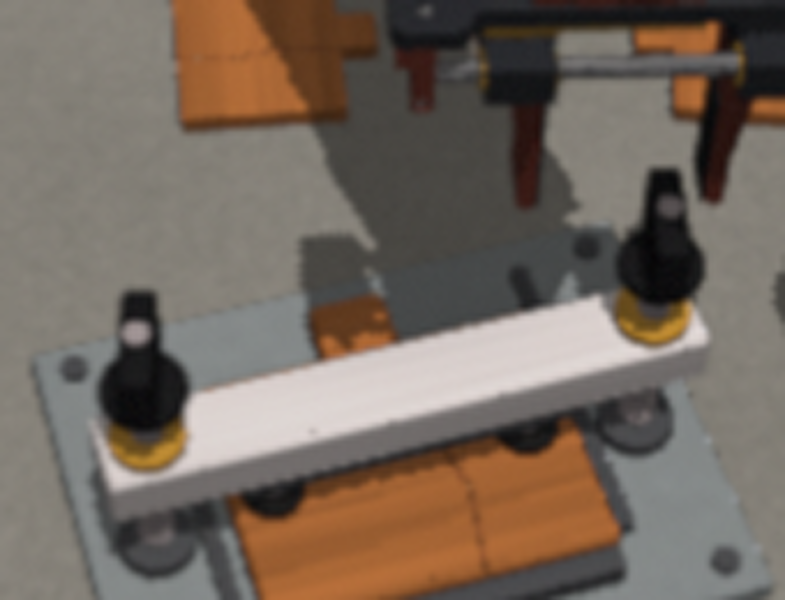

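The fingers straddle close to the left knob at (665,200). I still need to shift 25 mm in tool y, then go down and close.

Emit:
step_arm([
  [0.009,0.025,0.0,0,0,0],
  [0.009,0.025,0.0,0,0,0],
  [0.009,0.025,0.03,0,0,0],
  [0.009,0.025,0.059,0,0,0],
  [0.009,0.025,0.059,0,0,0],
])

```text
time_s: 4.92
tool_pos: [0.6725, 0.106, 0.1315]
tool_rot: [-0.652, -3.065, 0.004]
contact_force: [-0.3, 0.4, -1.2]
gripper_width: 0.0602
gripper_force: 0.0
```

Emit:
step_arm([
  [0,0,0,0,0,0],
  [0,0,0,0,0,0],
  [0,0,0,0,0,0],
  [0,0,0,0,0,0],
  [0,0,0,0,0,0],
], fingers=0, force=30)

```text
time_s: 5.33
tool_pos: [0.6775, 0.1054, 0.1382]
tool_rot: [0.656, 3.07, 0.002]
contact_force: [0.2, 0.5, 1.1]
gripper_width: 0.0299
gripper_force: 0.0
```

```bash
cat >> h.py <<'E'
def stm():
    st(); s=status.observe(); print('M',s['moment'].round(3),'eff7',np.round(s['effort'][6],3),'grip',round(s['gripper_force'],1), 'Ftool',(Ro.from_rotvec(s['tool_rot']).as_matrix().T@s['contact_force']).round(1))
E
python3 -c "
from h import *
stm()"
```

```text
t 5.33 press [[-0.0012  0.1067]] z 0.1382 psi -2.892 psi mod pi 0.25 tilt [0.002 0.001] F [0.2 0.5 1.1] q [-0.48  0.59  0.34  1.62 -0.23  0.96  1.09] w 0.0299
M [0.002 0.007 0.004] eff7 -0.002 grip 0.0 Ftool [-0.   0.5 -1.1]
```

Emit:
step_arm([
  [0,0,0,0,0,0],
  [0,0,0,0,0,0],
  [0,0,0,0,0,0],
  [0,0,0,0,0,0],
])

```text
time_s: 5.67
tool_pos: [0.6765, 0.1043, 0.1371]
tool_rot: [-0.658, -3.072, 0.001]
contact_force: [-3.3, -2.0, 5.1]
gripper_width: 0.0136
gripper_force: 30.0
```

```bash
python3 -c "
from h import *
stm()"
```

```text
t 5.67 press [[-0.002   0.1055]] z 0.1371 psi -2.891 psi mod pi 0.251 tilt [-0.001 -0.001] F [-3.3 -2.   5.1] q [-0.48  0.59  0.34  1.62 -0.23  0.97  1.09] w 0.0136
M [-0.579  0.727 -0.085] eff7 0.086 grip 30.0 Ftool [ 2.2 -3.2 -5. ]
```

Emit:
step_arm([
  [0,0,0,0,0,0.1],
  [0,0,0,0,0,0.2],
  [0,0,0,0,0,0.3],
  [0,0,0,0,0,0.4],
])

```text
time_s: 6.0
tool_pos: [0.677, 0.105, 0.1371]
tool_rot: [1.26, 2.877, 0.0]
contact_force: [-0.7, -1.6, 3.3]
gripper_width: 0.0136
gripper_force: 30.0
```

```bash
python3 -c "
from h import *
stm()"
```

```text
t 6.0 press [[-0.0016  0.1062]] z 0.1371 psi -2.487 psi mod pi 0.655 tilt [ 0.001 -0.   ] F [-0.7 -1.6  3.3] q [-0.55  0.61  0.44  1.63 -0.3   0.97  0.74] w 0.0136
M [-0.419  0.199  0.196] eff7 1.157 grip 30.0 Ftool [-0.7 -1.6 -3.3]
```

Emit:
step_arm([
  [0,0,0,0,0,0.1],
  [0,0,0,0,0,0.2],
  [0,0,0,0,0,0.2],
  [0,0,0,0,0,0.2],
])

```text
time_s: 6.33
tool_pos: [0.6774, 0.1053, 0.1371]
tool_rot: [1.531, 2.742, 0.001]
contact_force: [-0.6, -1.3, 4.1]
gripper_width: 0.0138
gripper_force: 30.0
```

```bash
python3 -c "
from h import *
stm()"
```

```text
t 6.33 press [[-0.0013  0.1066]] z 0.1371 psi -2.294 psi mod pi 0.848 tilt [ 0.001 -0.   ] F [-0.6 -1.3  4.1] q [-0.58  0.62  0.49  1.63 -0.34  0.98  0.58] w 0.0138
M [-0.331 -0.02  -0.266] eff7 -0.035 grip 30.0 Ftool [-0.8 -1.2 -4.1]
```

Run:
```python
from h import *
print(cmd(P(-.0015,.1055,.180),-2.29))
print(cmd(P(-.0015,-.1055,.180),-np.pi+.25))
print(cmd(P(-.0015,-.1055,.137),-np.pi+.25))
```

```text
[-0.0007 -0.0008 -0.0429  0.0011  0.0009  0.004 ]
[-0.1589 -0.1405 -0.0429  0.0008  0.0012 -0.5975]
[-1.589e-01 -1.405e-01  1.000e-04  8.000e-04  1.200e-03 -5.975e-01]
```

Emit:
step_arm([
  [0,0,0,0,0,0],
  [0,0,-0.02,0,0,0],
  [0,0,-0.048,0,0,0],
  [-0.028,-0.025,-0.048,0,0,-0.12],
  [-0.056,-0.05,-0.048,0,0,-0.24],
  [-0.085,-0.075,-0.048,0,0,-0.36],
  [-0.113,-0.1,-0.048,0,0,-0.48],
  [-0.14,-0.125,-0.048,0,0,-0.597],
], fingers=0.04)

```text
time_s: 7.0
tool_pos: [0.6426, -0.0806, 0.1843]
tool_rot: [-0.647, -3.074, -0.001]
contact_force: [0.0, -0.2, -0.5]
gripper_width: 0.0403
gripper_force: 0.0
```

Run:
```python
from h import *
stm()
print(cmd(P(-.0015,-.1055,.137),-np.pi+.25))
```

```text
t 7.0 press [[-0.0039 -0.0825]] z 0.1843 psi -2.898 psi mod pi 0.244 tilt [-0.     0.001] F [ 0.  -0.2 -0.5] q [-0.25  0.49  0.39  1.68 -0.21  1.01  1.37] w 0.0403
M [-0.013  0.019 -0.024] eff7 -2.53 grip 0.0 Ftool [-0.1 -0.2  0.5]
[-0.0079 -0.0218  0.0473  0.0004 -0.0005  0.0059]
```

Emit:
step_arm([
  [-0.007,-0.023,0,0,0,0],
  [-0.007,-0.023,0,0,0,0],
  [-0.007,-0.023,0.024,0,0,0],
  [-0.007,-0.023,0.048,0,0,0],
  [-0.007,-0.023,0.048,0,0,0],
])

```text
time_s: 7.42
tool_pos: [0.6373, -0.1012, 0.132]
tool_rot: [-0.655, -3.065, -0.0]
contact_force: [-0.1, 0.4, -0.6]
gripper_width: 0.0403
gripper_force: 0.0
```

Emit:
step_arm([
  [0,0,0,0,0,0],
  [0,0,0,0,0,0],
  [0,0,0,0,0,0],
  [0,0,0,0,0,0],
  [0,0,0,0,0,0],
], fingers=0)

```text
time_s: 7.83
tool_pos: [0.6411, -0.1031, 0.1379]
tool_rot: [0.66, 3.069, 0.001]
contact_force: [-0.5, 1.1, 2.9]
gripper_width: 0.0139
gripper_force: 29.7
```

```bash
python3 -c "
from h import *
stm()"
```

```text
t 7.83 press [[-0.0016 -0.1049]] z 0.1379 psi -2.889 psi mod pi 0.253 tilt [0.002 0.   ] F [-0.5  1.1  2.9] q [-0.21  0.54  0.38  1.72 -0.24  0.93  1.42] w 0.0139
M [ 0.26  -0.06  -0.213] eff7 0.244 grip 29.7 Ftool [ 0.9  0.8 -2.9]
```

Emit:
step_arm([
  [0,0,0,0,0,0.1],
  [0,0,0,0,0,0.2],
  [0,0,0,0,0,0.3],
  [0,0,0,0,0,0.4],
  [0,0,0,0,0,0.5],
  [0,0,0,0,0,0.6],
])

```text
time_s: 8.33
tool_pos: [0.6419, -0.1023, 0.138]
tool_rot: [1.542, 2.734, 0.004]
contact_force: [3.2, 1.5, 0.5]
gripper_width: 0.0137
gripper_force: 30.0
```

```bash
python3 -c "
from h import *
stm()"
```

```text
t 8.33 press [[-0.0009 -0.104 ]] z 0.138 psi -2.285 psi mod pi 0.856 tilt [0.004 0.001] F [3.2 1.5 0.5] q [-0.31  0.57  0.53  1.73 -0.35  0.94  0.9 ] w 0.0137
M [ 0.45  -0.485  0.252] eff7 1.101 grip 30.0 Ftool [-0.4  3.5 -0.5]
```

Emit:
step_arm([
  [0,0,0,0,0,0.1],
  [0,0,0,0,0,0.2],
  [0,0,0,0,0,0.3],
  [0,0,0,0,0,0.4],
  [0,0,0,0,0,0.5],
])

```text
time_s: 8.75
tool_pos: [0.6428, -0.102, 0.138]
tool_rot: [2.17, 2.268, 0.006]
contact_force: [5.5, 1.5, -1.4]
gripper_width: 0.0135
gripper_force: 30.0
```

Run:
```python
from h import *
stm()
b=pic('scene'); cv2.imwrite('pics/k2.png',cv2.resize(b[255:385,245:415],(785,600),interpolation=2))
```

```text
t 8.75 press [[-1.000e-04 -1.035e-01]] z 0.138 psi -1.786 psi mod pi 1.356 tilt [0.005 0.001] F [ 5.5  1.5 -1.4] q [-0.4   0.6   0.66  1.73 -0.44  0.96  0.48] w 0.0135
M [ 0.482 -1.077  0.31 ] eff7 1.03 grip 30.0 Ftool [1.3 5.6 1.5]
```

View pics/k2.png

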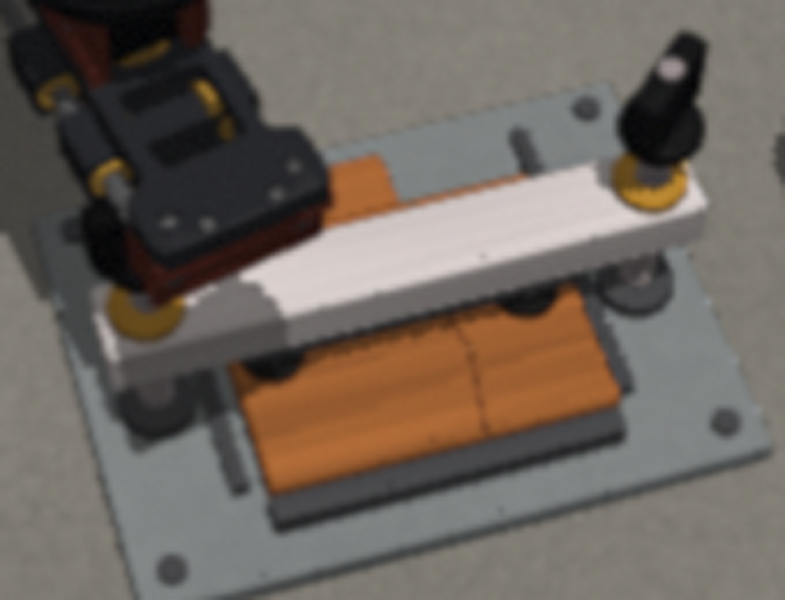

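The knob stays at its height and only the beam comes down. The feet at (275,360) and (525,310) are near the board. Back to the left knob.

Run:
```python
from h import *
print(cmd(P(-.0015,.1055,.1375),-2.294), cmd(P(-.0015,-.1055,.1375),-1.786))
```

```text
[ 0.2048  0.042   0.0008  0.0049  0.001  -0.5138] [-0.0016 -0.0018  0.0005  0.005  -0.0003 -0.0058]
```

Emit:
step_arm([
  [0,0,0,0,0,0],
  [0,0,-0.02,0,0,0],
  [0,0,-0.048,0,0,0],
  [0.041,0.008,-0.048,0,0,-0.1],
  [0.081,0.017,-0.048,0,0,-0.21],
  [0.122,0.025,-0.048,0,0,-0.32],
  [0.162,0.034,-0.048,0,0,-0.42],
  [0.203,0.042,-0.048,0,0,-0.51],
], fingers=0.04)

```text
time_s: 9.47
tool_pos: [0.6722, 0.1027, 0.185]
tool_rot: [-1.515, -2.752, 0.001]
contact_force: [1.5, 0.3, 0.6]
gripper_width: 0.04
gripper_force: 0.0
```

Emit:
step_arm([
  [0,0,0,0,0,0],
  [0,0,0,0,0,0],
])

```text
time_s: 9.63
tool_pos: [0.672, 0.1052, 0.1841]
tool_rot: [-1.513, -2.751, -0.0]
contact_force: [0.6, -0.4, 0.7]
gripper_width: 0.0398
gripper_force: 0.0
```

Run:
```python
from h import *
stm()
print(cmd(P(-.0015,.1055,.137),-2.294))
```

```text
t 9.63 press [[-0.0065  0.1056]] z 0.1841 psi -2.307 psi mod pi 0.835 tilt [-0.001  0.001] F [ 0.6 -0.4  0.7] q [-0.61  0.57  0.54  1.61 -0.33  1.06  0.59] w 0.0398
M [-0.107 -0.018 -0.058] eff7 0.029 grip 0.0 Ftool [-0.6  0.3 -0.7]
[-0.0036  0.0037  0.0471 -0.0007 -0.0016  0.0129]
```

Emit:
step_arm([
  [-0.0036,0.0036,0.0,0,0,0.012],
  [-0.0036,0.0036,0.024,0,0,0.012],
  [-0.0036,0.0036,0.047,0,0,0.012],
  [-0.0036,0.0036,0.047,0,0,0.012],
])

```text
time_s: 9.97
tool_pos: [0.6763, 0.0971, 0.1345]
tool_rot: [-1.545, -2.733, 0.006]
contact_force: [-0.5, 0.0, -0.2]
gripper_width: 0.0402
gripper_force: 0.0
```

Emit:
step_arm([
  [0,0,0,0,0,0],
  [0,0,0,0,0,0],
  [0,0,0,0,0,0],
  [0,0,0,0,0,0],
  [0,0,0,0,0,0.05],
], fingers=0)

```text
time_s: 10.38
tool_pos: [0.6797, 0.1009, 0.1391]
tool_rot: [1.606, 2.695, 0.006]
contact_force: [7.0, 1.4, -1.9]
gripper_width: 0.0141
gripper_force: 29.9
```

```bash
python3 -c "
from h import *
stm()"
```

```text
t 10.38 press [[0.0018 0.1027]] z 0.1391 psi -2.238 psi mod pi 0.904 tilt [0.005 0.001] F [ 7.   1.4 -1.9] q [-0.6   0.63  0.54  1.63 -0.37  0.98  0.56] w 0.0141
M [ 0.329 -1.156  0.212] eff7 1.006 grip 29.9 Ftool [-2.1  6.8  1.9]
```

Emit:
step_arm([
  [0,0,0,0,0,0.08],
  [0,0,0,0,0,0.16],
  [0,0,0,0,0,0.24],
])

```text
time_s: 10.63
tool_pos: [0.6792, 0.1007, 0.1391]
tool_rot: [1.923, 2.481, 0.004]
contact_force: [2.5, 0.7, -0.3]
gripper_width: 0.014
gripper_force: 29.9
```

```bash
python3 -c "
from h import *
stm()"
```

```text
t 10.63 press [[0.0013 0.1024]] z 0.1391 psi -1.994 psi mod pi 1.148 tilt [0.004 0.001] F [ 2.5  0.7 -0.3] q [-0.64  0.64  0.6   1.63 -0.41  0.99  0.35] w 0.014
M [ 0.03  -0.495  0.338] eff7 0.797 grip 29.9 Ftool [0.1 2.6 0.3]
```

Emit:
step_arm([
  [0,0,0,0,0,0.08],
  [0,0,0,0,0,0.16],
  [0,0,0,0,0,0.24],
])

```text
time_s: 10.88
tool_pos: [0.6786, 0.1006, 0.1391]
tool_rot: [2.207, 2.234, 0.003]
contact_force: [1.1, -0.2, 1.2]
gripper_width: 0.0139
gripper_force: 30.0
```

```bash
python3 -c "
from h import *
stm()"
```

```text
t 10.88 press [[0.0008 0.1022]] z 0.1391 psi -1.754 psi mod pi 1.388 tilt [0.002 0.001] F [ 1.1 -0.2  1.2] q [-0.67  0.66  0.66  1.64 -0.46  1.    0.15] w 0.0139
M [-0.061 -0.008  0.302] eff7 0.758 grip 30.0 Ftool [-0.2  1.1 -1.2]
```

Emit:
step_arm([
  [0,0,0,0,0,0.08],
  [0,0,0,0,0,0.16],
  [0,0,0,0,0,0.24],
])

```text
time_s: 11.13
tool_pos: [0.678, 0.1007, 0.1391]
tool_rot: [2.459, 1.955, 0.002]
contact_force: [-0.8, 0.4, 2.3]
gripper_width: 0.0139
gripper_force: 30.0
```

```bash
python3 -c "
from h import *
stm()"
```

```text
t 11.13 press [[1.000e-04 1.022e-01]] z 0.1391 psi -1.514 psi mod pi 1.628 tilt [0.001 0.001] F [-0.8  0.4  2.3] q [-0.71  0.68  0.72  1.64 -0.51  1.02 -0.05] w 0.0139
M [0.033 0.481 0.37 ] eff7 0.721 grip 30.0 Ftool [ 0.2 -0.8 -2.3]
```

Run:
```python
from h import *
b=pic('scene'); cv2.imwrite('pics/s2.png',b)
cur=cv2.resize(b[255:385,245:415],(785,600),interpolation=2); cv2.imwrite('pics/k3.png',cur)
cp=lambda X:((proj('scene',X)+.4-[245,255])*4.618).round(1)
for y in(.055,-.055):
    print('foot',y,[cp(P(.013,y,z))[0].tolist() for z in(.032,.037,.042)], 'beam top edge front',[cp(P(.018,y*105/55,z))[0].tolist() for z in(.0955,.0905,.0855)])
k1=cv2.imread('pics/k1.png'); k1=np.roll(k1,-int(30*4.618)+0,0)
for nm,im in(('push1',cv2.imread('pics/push1.png')),('k2',cv2.imread('pics/k2.png')),('cur',cur)):
    for c in(275,528):
        lo,hi=(330,400) if c==275 else (275,345)
        print(nm,c,im[lo:hi:4,c-6:c+7,2].mean(1).round().astype(int).tolist())
```

```text
foot 0.055 [[532.6, 316.1], [533.4, 309.6], [534.2, 303.0]] beam top edge front [[664.8, 210.4], [663.5, 217.5], [662.2, 224.6]]
foot -0.055 [[278.2, 379.7], [278.1, 373.3], [278.0, 366.8]] beam top edge front [[155.5, 335.0], [156.1, 341.9], [156.7, 348.8]]
push1 275 [113, 112, 109, 94, 64, 43, 37, 33, 26, 29, 26, 32, 70, 127, 163, 170, 166, 163]
push1 528 [104, 87, 56, 41, 38, 31, 26, 30, 29, 35, 82, 138, 162, 163, 161, 160, 158, 153]
k2 275 [79, 79, 80, 80, 76, 58, 36, 26, 23, 21, 18, 19, 39, 83, 130, 159, 166, 164]
k2 528 [106, 103, 91, 60, 40, 29, 23, 23, 27, 31, 62, 112, 148, 160, 159, 157, 157, 153]
cur 275 [111, 112, 112, 112, 106, 84, 52, 30, 23, 22, 26, 28, 43, 83, 132, 161, 168, 167]
cur 528 [109, 109, 106, 94, 62, 34, 22, 22, 27, 29, 49, 95, 141, 162, 162, 160, 159, 156]
```

View pics/k3.png

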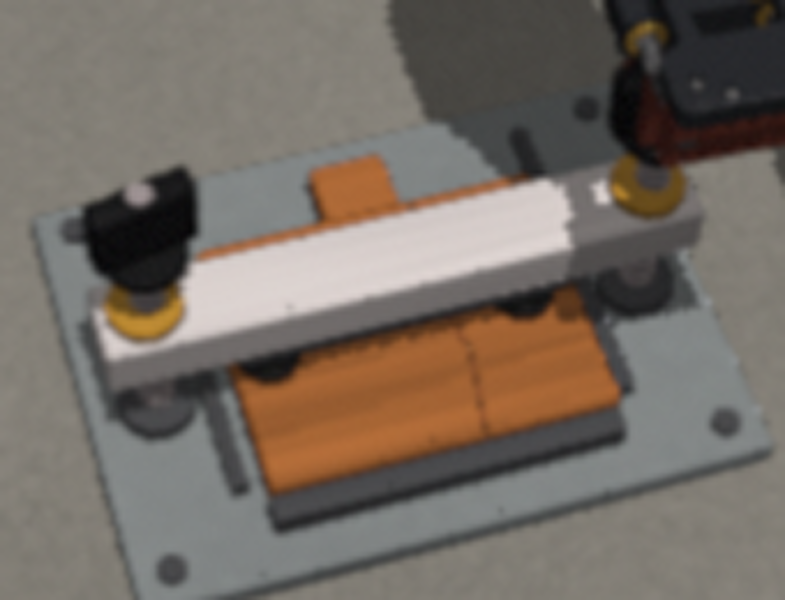

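The feet at (270,370) and (525,308) now rest on the board. Each moved only about 2.4 mm in the image since θ=0.25, so contact was near θ≈0.73 and the target is θ≈1.67. The moving torque (0.30–0.37 N m) agrees. I'll finish the left side and then go to the right.

Emit:
step_arm([
  [0,0,0,0,0,0.04],
  [0,0,0,0,0,0.04],
  [0,0,0,0,0,0.04],
])

```text
time_s: 11.43
tool_pos: [0.6779, 0.1007, 0.139]
tool_rot: [-2.494, -1.911, -0.002]
contact_force: [-1.2, 0.4, 5.3]
gripper_width: 0.0132
gripper_force: 29.9
```

Run:
```python
from h import *
stm()
print(cmd(P(0,-.1045,.138),-1.788))
```

```text
t 11.43 press [[0.     0.1022]] z 0.139 psi -1.478 psi mod pi 1.663 tilt [0.001 0.001] F [-1.2  0.4  5.3] q [-0.71  0.68  0.73  1.64 -0.51  1.02 -0.08] w 0.0132
M [0.059 0.578 0.197] eff7 -0.293 grip 29.9 Ftool [ 0.1 -1.3 -5.3]
[-0.2059  0.019   0.0008  0.0008 -0.0009 -0.3095]
```

Emit:
step_arm([
  [0,0,0,0,0,0],
  [0,0,-0.02,0,0,0],
  [0,0,-0.048,0,0,0],
  [-0.04,0.004,-0.048,0,0,-0.06],
  [-0.081,0.008,-0.048,0,0,-0.12],
  [-0.122,0.011,-0.048,0,0,-0.2],
  [-0.163,0.015,-0.048,0,0,-0.26],
  [-0.205,0.019,-0.048,0,0,-0.31],
], fingers=0.04)

```text
time_s: 12.1
tool_pos: [0.6418, -0.1036, 0.186]
tool_rot: [2.166, 2.275, 0.001]
contact_force: [0.7, -0.4, 0.1]
gripper_width: 0.0401
gripper_force: 0.0
```

Emit:
step_arm([
  [0,0,0,0,0,0],
  [0,0,0,0,0,0],
  [0,0,0,0,0,0],
])

```text
time_s: 12.35
tool_pos: [0.6425, -0.1018, 0.1858]
tool_rot: [-2.171, -2.27, -0.001]
contact_force: [0.7, 1.5, 0.4]
gripper_width: 0.0395
gripper_force: 0.0
```

Run:
```python
from h import *
stm()
print(cmd(P(0,-.1045,.138),-1.788))
```

```text
t 12.35 press [[-0.0004 -0.1033]] z 0.1858 psi -1.786 psi mod pi 1.356 tilt [0.    0.001] F [0.7 1.5 0.4] q [-0.42  0.55  0.7   1.69 -0.4   1.05  0.45] w 0.0395
M [-0.044 -0.005 -0.014] eff7 0.033 grip 0.0 Ftool [ 1.5  0.8 -0.4]
[-0.0013  0.0002  0.0478  0.0004 -0.0009 -0.0019]
```

Emit:
step_arm([
  [-0.001,0,0.024,0,0,0],
  [-0.001,0,0.047,0,0,0],
  [-0.001,0,0.047,0,0,0],
])

```text
time_s: 12.6
tool_pos: [0.6404, -0.0994, 0.1344]
tool_rot: [-2.163, -2.271, 0.005]
contact_force: [-1.5, 0.2, -0.7]
gripper_width: 0.04
gripper_force: 0.0
```

Emit:
step_arm([
  [0,0,0,0,0,0],
  [0,0,0,0,0,0],
  [0,0,0,0,0,0],
  [0,0,0,0,0,0],
  [0,0,0,0,0,0],
  [0,0,0,0,0,0],
], fingers=0)

```text
time_s: 13.1
tool_pos: [0.6431, -0.103, 0.1399]
tool_rot: [2.171, 2.27, 0.002]
contact_force: [-1.5, 1.5, 6.3]
gripper_width: 0.014
gripper_force: 30.0
```

Emit:
step_arm([
  [0,0,0,0,0,0.05],
  [0,0,0,0,0,0.1],
  [0,0,0,0,0,0.15],
])

```text
time_s: 13.35
tool_pos: [0.6432, -0.103, 0.1398]
tool_rot: [2.336, 2.099, 0.002]
contact_force: [-0.9, 1.0, 5.3]
gripper_width: 0.0137
gripper_force: 30.0
```

```bash
python3 -c "
from h import *
stm()"
```

```text
t 13.35 press [[ 0.0004 -0.1044]] z 0.1398 psi -1.635 psi mod pi 1.506 tilt [0.002 0.   ] F [-0.9  1.   5.3] q [-0.42  0.62  0.71  1.73 -0.47  0.97  0.36] w 0.0137
M [0.104 0.299 0.266] eff7 0.376 grip 30.0 Ftool [ 0.9 -1.  -5.3]
```

Emit:
step_arm([
  [0,0,0,0,0,0.05],
  [0,0,0,0,0,0.1],
  [0,0,0,0,0,0.15],
])

```text
time_s: 13.6
tool_pos: [0.6432, -0.103, 0.1399]
tool_rot: [2.486, 1.919, 0.003]
contact_force: [-1.0, 0.5, 4.9]
gripper_width: 0.014
gripper_force: 30.0
```

```bash
python3 -c "
from h import *
stm()"
```

```text
t 13.6 press [[ 0.0005 -0.1044]] z 0.1399 psi -1.485 psi mod pi 1.656 tilt [0.002 0.   ] F [-1.   0.5  4.9] q [-0.45  0.63  0.74  1.73 -0.5   0.98  0.23] w 0.014
M [0.059 0.182 0.371] eff7 0.345 grip 30.0 Ftool [ 0.2 -1.1 -4.9]
```

Emit:
step_arm([
  [0,0,0,0,0,0],
  [0,0,0,0,0,0],
  [0,0,0,0,0,0],
])

```text
time_s: 13.85
tool_pos: [0.6433, -0.103, 0.1399]
tool_rot: [2.485, 1.92, 0.003]
contact_force: [-0.1, 0.8, 5.7]
gripper_width: 0.0141
gripper_force: 30.0
```

```bash
python3 -c "
from h import *
stm()"
```

```text
t 13.85 press [[ 0.0005 -0.1044]] z 0.1399 psi -1.487 psi mod pi 1.655 tilt [0.002 0.   ] F [-0.1  0.8  5.7] q [-0.45  0.63  0.74  1.73 -0.5   0.98  0.23] w 0.0141
M [ 0.21   0.224 -0.052] eff7 0.081 grip 30.0 Ftool [ 0.8 -0.3 -5.7]
```

Both knobs read about 1.66. I'll release, lift clear and check.

Emit:
step_arm([
  [0,0,0,0,0,0],
  [0,0,0,0,0,0],
  [0,0,-0.03,0,0,0],
  [0,0,-0.06,0,0,0],
  [0,-0.03,-0.09,0,0,0],
  [0,-0.06,-0.12,0,0,0],
  [0,-0.09,-0.12,0,0,0],
  [0,-0.09,-0.12,0,0,0],
], fingers=0.04)

```text
time_s: 14.52
tool_pos: [0.5512, -0.0802, 0.2594]
tool_rot: [-2.484, -1.917, -0.002]
contact_force: [-0.5, 0.1, -1.6]
gripper_width: 0.0401
gripper_force: 0.0
```

Run:
```python
from h import *
stm()
b=np.mean([pic('scene').astype(float) for _ in range(4)],0).clip(0,255).astype(np.uint8); cv2.imwrite('pics/s4.png',b)
cr=lambda i:cv2.resize(i[255:385,245:415],(785,600),interpolation=2)
ims={'ini':cr(cv2.imread('pics/scene0.png')),'push1':cv2.imread('pics/push1.png'),'k2':cv2.imread('pics/k2.png'),'k3':cv2.imread('pics/k3.png'),'end':cr(b)}
def edge(im,c,lo,hi,lev,up):
    p=im[lo:hi,c-2:c+3,2].mean(1); 
    k=np.where((p[:-1]<lev)&(p[1:]>=lev))[0] if up else np.where((p[:-1]>=lev)&(p[1:]<lev))[0]
    return lo+k[-1]+(lev-p[k[-1]])/(p[k[-1]+1]-p[k[-1]]) if len(k) else np.nan
for n,im in ims.items():
    print(n,'footR',[round(edge(im,c,345,405,90,True),1) for c in range(262,292,6)],'footL',[round(edge(im,c,285,345,90,True),1) for c in range(512,546,6)],
     'beam top->front face', [round(edge(im,c,190,380,150,False),1) for c in(240,300,400,500,560)])
cv2.imwrite('pics/end.png',cr(b))
```

```text
t 14.52 press [[-0.0941 -0.0976]] z 0.2594 psi -1.485 psi mod pi 1.656 tilt [-0.001  0.004] F [-0.5  0.1 -1.6] q [-0.67  0.33  0.9   1.84 -0.29  1.11  0.08] w 0.0401
M [-0.075  0.134  0.072] eff7 -0.475 grip 0.0 Ftool [-0.  -0.5  1.6]
ini footR [np.float64(399.9), np.float64(399.1), np.float64(398.4), np.float64(395.1), np.float64(394.2)] footL [np.float64(340.6), np.float64(339.0), np.float64(337.6), np.float64(336.1), np.float64(334.5), np.float64(332.8)] beam top->front face [np.float64(321.7), np.float64(307.1), np.float64(342.6), np.float64(322.4), np.float64(306.0)]
push1 footR [np.float64(378.8), np.float64(379.6), np.float64(379.6), np.float64(379.3), np.float64(377.1)] footL [np.float64(311.7), np.float64(314.9), np.float64(315.5), np.float64(315.4), np.float64(314.8), np.float64(311.6)] beam top->front face [np.float64(322.8), np.float64(308.0), np.float64(283.0), np.float64(353.0), np.float64(243.2)]
k2 footR [np.float64(383.9), np.float64(383.1), np.float64(383.0), np.float64(381.9), np.float64(379.6)] footL [np.float64(315.2), np.float64(316.4), np.float64(317.1), np.flo
[... 154 characters left out ...]
oat64(337.9)]
k3 footR [np.float64(383.1), np.float64(383.6), np.float64(383.0), np.float64(381.5), np.float64(378.8)] footL [np.float64(317.6), np.float64(319.0), np.float64(318.8), np.float64(318.6), np.float64(316.6), np.float64(313.4)] beam top->front face [np.float64(330.3), np.float64(315.8), np.float64(291.5), np.float64(357.5), np.float64(251.9)]
end footR [np.float64(383.2), np.float64(383.6), np.float64(383.1), np.float64(381.6), np.float64(379.0)] footL [np.float64(317.3), np.float64(318.8), np.float64(318.9), np.float64(318.8), np.float64(316.7), np.float64(313.7)] beam top->front face [np.float64(331.9), np.float64(317.2), np.float64(292.4), np.float64(354.5), np.float64(338.8)]
```

View pics/end.png

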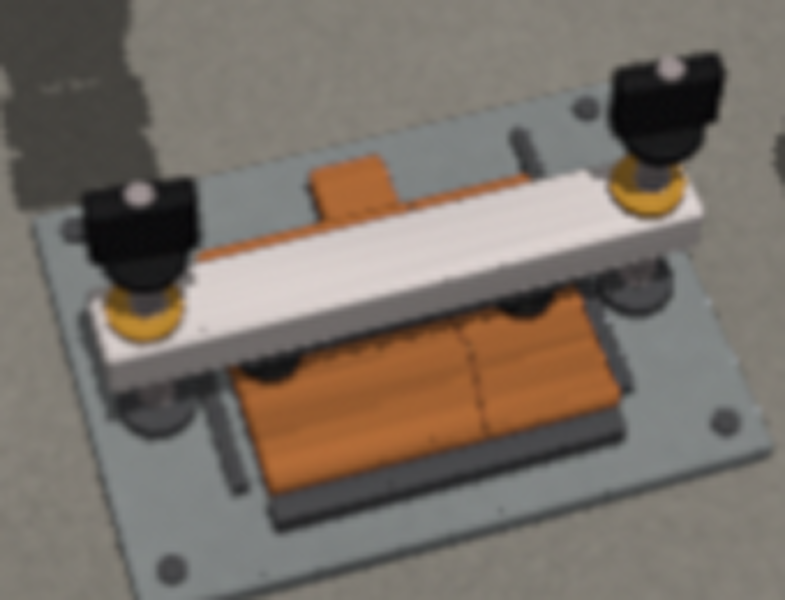

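Run:
```python
from h import *
from scipy.optimize import least_squares
from scipy.special import erf
t=cv2.imread('pics/ca.png'); print('top shadow/lit',t[285,240],t[285,420],t[360,240],t[360,420])
K,d,R,tt=cal('scene'); C=-R.T@tt
for y in(.055,-.055):
    v=P(0,y,.03)-C; th=pf()[2]; print('view slope in press x per z', inv(C)[0]-[0,y], C[2]-.03)
# light: shadow of knob tip in top ca
ct=lambda L:np.array(L)/5+[255,150]-.4
print('shadow of left/right knob tip on plate',inv(cast('top',ct([(100,372),(570,445)]),.014)))
print('px per mm z / x:', [(proj('scene',[P(.013,y,.033)])-proj('scene',[P(.013,y,.032)]))[0]*4.618 for y in(.055,-.055)],[(proj('scene',[P(.014,y,.032)])-proj('scene',[P(.013,y,.032)]))[0]*4.618 for y in(.055,-.055)])
ims={n:cv2.imread(f'pics/{n}.png') for n in('push1','k2','k3','end')}
for nm,c0,lo,hi in(('R',272,345,405),('L',527,282,342)):
    P0=None
    for n in('end','k3','k2','push1'):
        prof=ims[n][lo:hi,c0-8:c0+9,2].mean(1); x=np.arange(lo,hi)
        E=lambda a,s:.5*(1+erf((x-a)/s/1.414))
        k=np.where(prof<60)[0].max(); sel=(x>lo+k-12)
        if n=='end':
            r=least_squares(lambda p:(p[0]+(p[1]-p[0])*E(p[2],p[3])-prof)[sel],[25,165,lo+k+4,4.]); f,l,a0,s=r.x; print(nm,n,r.x.round(1),'rms',np.sqrt(np.mean(r.fun**2)).round(1))
        else:
            for q in(.35,.45,.55):
                S=f+(l-f)*0; S=q*l
                r=least_squares(lambda p:(f+(S-f)*E(p[0],s)+(l-S)*E(p[1],s)-prof)[sel],[a0-4,a0-1.]); print(nm,n,'q',q,(r.x-a0).round(2),'rms',np.sqrt(np.mean(r.fun**2)).round(1))
```

```text
top shadow/lit [16 33 58] [40 43 52] [ 35  75 128] [ 33  72 123]
view slope in press x per z [ 0.56537513 -0.25770314] 0.9400618387115925
view slope in press x per z [ 0.56537513 -0.14770314] 0.9400618387115925
shadow of left/right knob tip on plate [[-0.06668814  0.10897805]
 [-0.06857368 -0.10321948]]
px per mm z / x: [array([ 0.16136752, -1.30233063]), array([-0.01979596, -1.27997904])] [array([0.78330225, 1.94417653]), array([0.66407852, 2.01725357])]
R end [ 22.8 164.7 383.3   4.3] rms 2.0
R k3 q 0.35 [-0.14 -0.14] rms 2.6
R k3 q 0.45 [-0.14 -0.14] rms 2.6
R k3 q 0.55 [-0.14 -0.14] rms 2.6
R k2 q 0.35 [-0.07 -0.07] rms 3.6
R k2 q 0.45 [-0.07 -0.07] rms 3.6
R k2 q 0.55 [-0.07 -0.07] rms 3.6
R push1 q 0.35 [-3.71 -3.71] rms 4.1
R push1 q 0.45 [-3.71 -3.71] rms 4.1
R push1 q 0.55 [-3.71 -3.71] rms 4.1
L end [ 24.3 158.8 318.7   4. ] rms 1.4
L k3 q 0.35 [-0.12 -0.12] rms 2.0
L k3 q 0.45 [-0.12 -0.12] rms 2.0
L k3 q 0.55 [-0.12 -0.12] rms 2.0
L k2 q 0.35 [-1.46 -1.46] rms 1.5
L k2 q 0.45 [-1.46 -1.46] rms 1.5
L k2 q 0.55 [-1.46 -1.46] rms 1.5
L push1 q 0.35 [-3.23 -3.23] rms 4.3
L push1 q 0.45 [-3.23 -3.23] rms 4.3
L push1 q 0.55 [-3.23 -3.23] rms 4.3
```

Looking again, the left foot was still coming down at (0.85, 1.36), while the right foot had already stopped there. So contact was at about 4–4.9 mm of beam drop, the squeeze is only about 2 mm so far, and both knobs need to reach about θ≈2.08. Back to the right knob, sampling torque on the way.

Run:
```python
from h import *
stm()
print(cmd(P(0.0004,-.1044,.185),-1.486))
```

```text
t 14.72 press [[-0.0894 -0.0967]] z 0.2584 psi -1.487 psi mod pi 1.654 tilt [ 0. -0.] F [0.2 0.4 0.1] q [-0.66  0.34  0.89  1.83 -0.3   1.11  0.08] w 0.0399
M [-0.066  0.08   0.003] eff7 -0.001 grip 0.0 Ftool [ 0.4  0.1 -0.1]
[-0.0002  0.0901  0.0734  0.0002  0.0002  0.0014]
```

Emit:
step_arm([
  [0,0.035,0.02,0,0,0],
  [0,0.07,0.05,0,0,0],
  [0,0.09,0.073,0,0,0],
  [0,0.09,0.073,0,0,0],
  [0,0.09,0.095,0,0,0],
  [0,0.09,0.12,0,0,0],
  [0,0.09,0.12,0,0,0],
])

```text
time_s: 15.3
tool_pos: [0.6407, -0.1031, 0.1337]
tool_rot: [-2.484, -1.919, 0.009]
contact_force: [-0.1, 0.8, -0.1]
gripper_width: 0.0399
gripper_force: 0.0
```

Emit:
step_arm([
  [0,0,0,0,0,0],
  [0,0,0,0,0,0],
  [0,0,0,0,0,0],
  [0,0,0,0,0,0],
  [0,0,0,0,0,0],
  [0,0,0,0,0,0.05],
  [0,0,0,0,0,0.1],
], fingers=0)

```text
time_s: 15.88
tool_pos: [0.6433, -0.1031, 0.1401]
tool_rot: [2.579, 1.792, 0.003]
contact_force: [1.1, 0.2, 2.4]
gripper_width: 0.014
gripper_force: 30.0
```

```bash
python3 -c "
from h import *
stm()"
```

```text
t 15.88 press [[ 0.0006 -0.1045]] z 0.1401 psi -1.386 psi mod pi 1.756 tilt [0.002 0.   ] F [1.1 0.2 2.4] q [-0.47  0.64  0.78  1.73 -0.53  0.99  0.16] w 0.014
M [-0.134  0.039  0.346] eff7 0.412 grip 30.0 Ftool [ 0.6  1.  -2.4]
```

Emit:
step_arm([
  [0,0,0,0,0,0.06],
])

```text
time_s: 15.97
tool_pos: [0.6433, -0.1032, 0.1401]
tool_rot: [2.631, 1.714, 0.003]
contact_force: [0.7, -0.6, 2.5]
gripper_width: 0.014
gripper_force: 30.0
```

```bash
python3 -c "
from h import *
stm()"
```

```text
t 15.97 press [[ 0.0006 -0.1046]] z 0.1401 psi -1.325 psi mod pi 1.816 tilt [ 0.002 -0.   ] F [ 0.7 -0.6  2.5] q [-0.47  0.65  0.79  1.73 -0.54  0.99  0.11] w 0.014
M [-0.176  0.03   0.32 ] eff7 0.567 grip 30.0 Ftool [-0.2  0.9 -2.5]
```

Emit:
step_arm([
  [0,0,0,0,0,0.06],
])

```text
time_s: 16.05
tool_pos: [0.6433, -0.1032, 0.1401]
tool_rot: [2.682, 1.633, 0.003]
contact_force: [1.0, -1.0, 3.0]
gripper_width: 0.014
gripper_force: 30.0
```

```bash
python3 -c "
from h import *
stm()"
```

```text
t 16.05 press [[ 0.0006 -0.1046]] z 0.1401 psi -1.265 psi mod pi 1.877 tilt [ 0.002 -0.   ] F [ 1. -1.  3.] q [-0.48  0.65  0.81  1.73 -0.55  1.    0.06] w 0.014
M [-0.184 -0.006  0.372] eff7 0.459 grip 30.0 Ftool [-0.4  1.3 -3. ]
```

Emit:
step_arm([
  [0,0,0,0,0,0.06],
])

```text
time_s: 16.13
tool_pos: [0.6433, -0.1032, 0.1401]
tool_rot: [2.73, 1.552, 0.003]
contact_force: [0.2, -0.8, 3.1]
gripper_width: 0.0139
gripper_force: 30.0
```

```bash
python3 -c "
from h import *
stm()"
```

```text
t 16.13 press [[ 0.0006 -0.1046]] z 0.1401 psi -1.205 psi mod pi 1.937 tilt [ 0.002 -0.   ] F [ 0.2 -0.8  3.1] q [-0.49  0.66  0.82  1.73 -0.56  1.    0.01] w 0.0139
M [-0.215  0.012  0.356] eff7 0.433 grip 30.0 Ftool [-0.5  0.6 -3.1]
```

Emit:
step_arm([
  [0,0,0,0,0,0.06],
])

```text
time_s: 16.22
tool_pos: [0.6434, -0.1032, 0.1401]
tool_rot: [2.775, 1.47, 0.003]
contact_force: [0.8, -1.3, 2.7]
gripper_width: 0.0136
gripper_force: 30.0
```

```bash
python3 -c "
from h import *
stm()"
```

```text
t 16.22 press [[ 0.0007 -0.1046]] z 0.1401 psi -1.145 psi mod pi 1.997 tilt [ 0.003 -0.   ] F [ 0.8 -1.3  2.7] q [-0.5   0.67  0.84  1.73 -0.58  1.01 -0.04] w 0.0136
M [-0.228 -0.019  0.37 ] eff7 0.423 grip 30.0 Ftool [-0.7  1.4 -2.7]
```

Emit:
step_arm([
  [0,0,0,0,0,0.06],
  [0,0,0,0,0,0.06],
  [0,0,0,0,0,0.06],
])

```text
time_s: 16.47
tool_pos: [0.6434, -0.1033, 0.14]
tool_rot: [2.816, 1.39, 0.003]
contact_force: [0.7, -0.5, 4.9]
gripper_width: 0.0137
gripper_force: 30.0
```

Run:
```python
from h import *
stm()
print(cmd(P(0.000,.1022,.19),-1.478))
```

```text
t 16.47 press [[ 0.0007 -0.1047]] z 0.14 psi -1.088 psi mod pi 2.053 tilt [ 0.003 -0.   ] F [ 0.7 -0.5  4.9] q [-0.51  0.67  0.85  1.73 -0.59  1.01 -0.09] w 0.0137
M [-0.157  0.017 -0.014] eff7 -0.048 grip 30.0 Ftool [ 0.   0.9 -4.9]
[ 0.183  -0.0965 -0.05    0.0024 -0.0008 -0.3898]
```

The load term 0.005 N m/N equals the screw lead, so it should reverse sign when loosening. Comparing tightening and loosening torque then gives the load whatever the friction is. I'll back the right knob off a little and sample.

Emit:
step_arm([
  [0,0,0,0,0,-0.06],
  [0,0,0,0,0,-0.12],
])

```text
time_s: 16.63
tool_pos: [0.6433, -0.1032, 0.14]
tool_rot: [2.725, 1.561, 0.003]
contact_force: [-0.3, 0.4, 5.0]
gripper_width: 0.0136
gripper_force: 30.0
```

```bash
python3 -c "
from h import *
stm()"
```

```text
t 16.63 press [[ 0.0006 -0.1046]] z 0.14 psi -1.211 psi mod pi 1.93 tilt [ 0.002 -0.   ] F [-0.3  0.4  5. ] q [-0.49  0.66  0.82  1.73 -0.56  1.    0.01] w 0.0136
M [-0.136  0.061 -0.09 ] eff7 -0.806 grip 30.0 Ftool [ 0.2 -0.5 -5. ]
```

Emit:
step_arm([
  [0,0,0,0,0,-0.06],
])

```text
time_s: 16.72
tool_pos: [0.6433, -0.1032, 0.14]
tool_rot: [2.677, 1.642, 0.003]
contact_force: [0.0, -0.4, 5.3]
gripper_width: 0.0133
gripper_force: 30.0
```

```bash
python3 -c "
from h import *
stm()"
```

```text
t 16.72 press [[ 0.0006 -0.1047]] z 0.14 psi -1.271 psi mod pi 1.87 tilt [0.002 0.   ] F [ 0.  -0.4  5.3] q [-0.48  0.65  0.81  1.73 -0.55  1.    0.06] w 0.0133
M [-0.032  0.078 -0.092] eff7 -0.698 grip 30.0 Ftool [-0.3  0.2 -5.3]
```

Emit:
step_arm([
  [0,0,0,0,0,-0.06],
])

```text
time_s: 16.8
tool_pos: [0.6433, -0.1032, 0.14]
tool_rot: [2.627, 1.721, 0.003]
contact_force: [-0.2, 0.0, 5.2]
gripper_width: 0.014
gripper_force: 30.0
```

```bash
python3 -c "
from h import *
stm()"
```

```text
t 16.8 press [[ 0.0006 -0.1046]] z 0.14 psi -1.331 psi mod pi 1.81 tilt [0.002 0.   ] F [-0.2  0.   5.2] q [-0.47  0.65  0.79  1.73 -0.54  0.99  0.11] w 0.014
M [-0.036  0.075 -0.113] eff7 -0.682 grip 30.0 Ftool [-0.  -0.2 -5.2]
```

Emit:
step_arm([
  [0,0,0,0,0,-0.06],
])

```text
time_s: 16.88
tool_pos: [0.6432, -0.1032, 0.14]
tool_rot: [2.574, 1.8, 0.003]
contact_force: [0.6, 0.3, 5.3]
gripper_width: 0.0138
gripper_force: 30.0
```

```bash
python3 -c "
from h import *
stm()"
```

```text
t 16.88 press [[ 0.0005 -0.1046]] z 0.14 psi -1.391 psi mod pi 1.75 tilt [0.002 0.   ] F [0.6 0.3 5.3] q [-0.46  0.64  0.78  1.73 -0.53  0.99  0.16] w 0.0138
M [ 0.002  0.066 -0.125] eff7 -0.673 grip 30.0 Ftool [ 0.5  0.5 -5.3]
```

Emit:
step_arm([
  [0,0,0,0,0,-0.06],
])

```text
time_s: 16.97
tool_pos: [0.6432, -0.1032, 0.14]
tool_rot: [2.519, 1.876, 0.003]
contact_force: [0.6, -0.4, 4.7]
gripper_width: 0.0138
gripper_force: 30.0
```

```bash
python3 -c "
from h import *
stm()"
```

```text
t 16.97 press [[ 0.0005 -0.1046]] z 0.14 psi -1.451 psi mod pi 1.69 tilt [0.002 0.   ] F [ 0.6 -0.4  4.7] q [-0.46  0.64  0.76  1.73 -0.51  0.99  0.21] w 0.0138
M [-0.01   0.087 -0.133] eff7 -0.664 grip 30.0 Ftool [-0.2  0.7 -4.7]
```

Tightening gives about 0.34 and loosening about −0.12, so the right end bears about 20 N at θ≈1.69, or roughly 40 N in all. That supports the first estimate. I'll repeat the test on the left knob to confirm.

Run:
```python
from h import *
stm()
print(cmd(P(0.000,.1030,.19),-1.478))
```

```text
t 16.97 press [[ 0.0005 -0.1046]] z 0.14 psi -1.451 psi mod pi 1.69 tilt [0.002 0.   ] F [ 0.6 -0.4  4.7] q [-0.46  0.64  0.76  1.73 -0.51  0.99  0.21] w 0.0138
M [-0.01   0.087 -0.133] eff7 -0.664 grip 30.0 Ftool [-0.2  0.7 -4.7]
[ 0.2061 -0.0252 -0.0498  0.0022 -0.0009 -0.0268]
```

Emit:
step_arm([
  [0,0,0,0,0,0],
  [0,0,-0.02,0,0,0],
  [0,0,-0.048,0,0,0],
  [0.041,-0.005,-0.048,0,0,0],
  [0.082,-0.01,-0.048,0,0,0],
  [0.123,-0.015,-0.048,0,0,-0.01],
  [0.164,-0.02,-0.048,0,0,-0.02],
  [0.205,-0.025,-0.048,0,0,-0.027],
], fingers=0.04)

```text
time_s: 17.63
tool_pos: [0.6777, 0.1027, 0.1866]
tool_rot: [-2.498, -1.904, 0.0]
contact_force: [0.2, -0.0, 0.3]
gripper_width: 0.0399
gripper_force: 0.0
```

Emit:
step_arm([
  [0,0,0,0,0,0],
  [0,0,0,0,0,0],
  [0,0,0,0,0,0],
])

```text
time_s: 17.88
tool_pos: [0.6776, 0.1, 0.1864]
tool_rot: [2.498, 1.905, -0.002]
contact_force: [-0.7, -0.5, -0.8]
gripper_width: 0.0398
gripper_force: 0.0
```

Run:
```python
from h import *
stm()
print(cmd(P(0.000,.1035,.138),-1.478))
```

```text
t 17.88 press [[-1.000e-04  1.015e-01]] z 0.1864 psi -1.474 psi mod pi 1.668 tilt [-0.001 -0.001] F [-0.7 -0.5 -0.8] q [-0.75  0.64  0.78  1.6  -0.49  1.11 -0.11] w 0.0398
M [-0.093  0.044  0.011] eff7 -0.016 grip 0.0 Ftool [-0.6 -0.5  0.8]
[ 0.0021 -0.      0.0484 -0.0005  0.0009 -0.0045]
```

Emit:
step_arm([
  [0.002,0,0.024,0,0,-0.004],
  [0.002,0,0.047,0,0,-0.004],
  [0.002,0,0.047,0,0,-0.004],
])

```text
time_s: 18.13
tool_pos: [0.6756, 0.1001, 0.1357]
tool_rot: [-2.495, -1.904, 0.01]
contact_force: [-2.0, 0.6, -1.2]
gripper_width: 0.0398
gripper_force: 0.0
```

Emit:
step_arm([
  [0,0,0,0,0,0],
  [0,0,0,0,0,0],
  [0,0,0,0,0,0],
  [0,0,0,0,0,0],
  [0,0,0,0,0,0],
  [0,0,0,0,0,0.06],
], fingers=0)

```text
time_s: 18.63
tool_pos: [0.6783, 0.1022, 0.141]
tool_rot: [-2.549, -1.834, -0.0]
contact_force: [-4.1, -0.5, 5.0]
gripper_width: 0.0136
gripper_force: 30.0
```

```bash
python3 -c "
from h import *
stm()"
```

```text
t 18.63 press [[0.0002 0.1037]] z 0.141 psi -1.418 psi mod pi 1.723 tilt [-0.     0.001] F [-4.1 -0.5  5. ] q [-0.73  0.69  0.76  1.64 -0.54  1.04 -0.13] w 0.0136
M [-0.106  0.978  0.312] eff7 1.118 grip 30.0 Ftool [-1.8 -3.7 -5. ]
```

Emit:
step_arm([
  [0,0,0,0,0,0.06],
])

```text
time_s: 18.72
tool_pos: [0.6782, 0.1022, 0.141]
tool_rot: [-2.605, -1.754, 0.0]
contact_force: [-3.2, -0.9, 5.2]
gripper_width: 0.0137
gripper_force: 30.0
```

```bash
python3 -c "
from h import *
stm()"
```

```text
t 18.72 press [[1.000e-04 1.037e-01]] z 0.141 psi -1.356 psi mod pi 1.786 tilt [-0.001  0.001] F [-3.2 -0.9  5.2] q [-0.74  0.7   0.78  1.64 -0.55  1.04 -0.18] w 0.0137
M [-0.13   1.048  0.377] eff7 0.542 grip 30.0 Ftool [-2.1 -2.6 -5.2]
```

Emit:
step_arm([
  [0,0,0,0,0,0.06],
])

```text
time_s: 18.8
tool_pos: [0.6782, 0.1022, 0.141]
tool_rot: [-2.657, -1.675, 0.0]
contact_force: [-4.7, -1.4, 5.9]
gripper_width: 0.014
gripper_force: 30.0
```

```bash
python3 -c "
from h import *
stm()"
```

```text
t 18.8 press [[0.     0.1037]] z 0.141 psi -1.296 psi mod pi 1.846 tilt [-0.001  0.001] F [-4.7 -1.4  5.9] q [-0.75  0.7   0.79  1.64 -0.56  1.04 -0.23] w 0.014
M [-0.067  1.138  0.363] eff7 0.419 grip 30.0 Ftool [-3.3 -3.6 -5.9]
```

Emit:
step_arm([
  [0,0,0,0,0,-0.06],
])

```text
time_s: 18.88
tool_pos: [0.6782, 0.1022, 0.141]
tool_rot: [-2.607, -1.752, 0.001]
contact_force: [-5.0, 0.2, 6.7]
gripper_width: 0.0138
gripper_force: 30.0
```

```bash
python3 -c "
from h import *
stm()"
```

```text
t 18.88 press [[1.000e-04 1.038e-01]] z 0.141 psi -1.355 psi mod pi 1.787 tilt [-0.001  0.   ] F [-5.   0.2  6.7] q [-0.74  0.7   0.78  1.64 -0.55  1.04 -0.18] w 0.0138
M [-0.094  1.103 -0.037] eff7 -2.005 grip 30.0 Ftool [-1.7 -4.7 -6.7]
```

Emit:
step_arm([
  [0,0,0,0,0,-0.06],
])

```text
time_s: 18.97
tool_pos: [0.6783, 0.1022, 0.141]
tool_rot: [-2.548, -1.836, 0.0]
contact_force: [-4.7, -0.2, 5.4]
gripper_width: 0.0137
gripper_force: 30.0
```

```bash
python3 -c "
from h import *
stm()"
```

```text
t 18.97 press [[1.000e-04 1.037e-01]] z 0.141 psi -1.42 psi mod pi 1.722 tilt [-0.  0.] F [-4.7 -0.2  5.4] q [-0.74  0.69  0.76  1.64 -0.54  1.04 -0.13] w 0.0137
M [-0.083  1.054 -0.084] eff7 -0.906 grip 30.0 Ftool [-1.6 -4.5 -5.4]
```

Emit:
step_arm([
  [0,0,0,0,0,-0.06],
])

```text
time_s: 19.05
tool_pos: [0.6783, 0.1021, 0.141]
tool_rot: [-2.492, -1.912, -0.0]
contact_force: [-3.8, -0.2, 5.7]
gripper_width: 0.0138
gripper_force: 30.0
```

```bash
python3 -c "
from h import *
stm()"
```

```text
t 19.05 press [[0.0002 0.1037]] z 0.141 psi -1.48 psi mod pi 1.661 tilt [-0.     0.001] F [-3.8 -0.2  5.7] q [-0.73  0.69  0.75  1.64 -0.53  1.03 -0.08] w 0.0138
M [-0.088  0.894 -0.08 ] eff7 -0.688 grip 30.0 Ftool [-1.1 -3.6 -5.7]
```

The left end bears about 23 N, so the total is about 42 N with the beam level (1.66 / 1.69). I'll release, retreat and hand in.

Emit:
step_arm([
  [0,0,0,0,0,0],
  [0,0,0,0,0,0],
  [0,0,0,0,0,0],
  [0,0,-0.03,0,0,0],
  [0,0,-0.06,0,0,0],
  [0,0,-0.09,0,0,0],
  [0,0,-0.11,0,0,0],
  [0,0,-0.11,0,0,0],
], fingers=0.05)

```text
time_s: 19.72
tool_pos: [0.6812, 0.1019, 0.2548]
tool_rot: [2.493, 1.906, 0.011]
contact_force: [-0.1, -0.2, -0.3]
gripper_width: 0.0501
gripper_force: 0.0
```

Emit:
step_arm([
  [0,0,0,0,0,0],
  [0,0,0,0,0,0],
  [0,0,0,0,0,0],
])

```text
time_s: 19.97
tool_pos: [0.6778, 0.1026, 0.248]
tool_rot: [-2.494, -1.909, 0.003]
contact_force: [0.0, 0.1, 0.3]
gripper_width: 0.05
gripper_force: 0.0
```

Run:
```python
from h import *
stm()
print(bot.finish_job())
```

```text
t 19.97 press [[-0.0004  0.104 ]] z 0.248 psi -1.477 psi mod pi 1.664 tilt [-0.002 -0.   ] F [0.  0.1 0.3] q [-0.77  0.59  0.82  1.54 -0.45  1.21 -0.14] w 0.05
M [-0.106  0.09  -0.009] eff7 -0.005 grip 0.0 Ftool [ 0.1 -0.  -0.3]
the job is handed in; nothing more can be done
None
```

I handed the job in at 20 s without seeing a verdict: the board is home against the stop and the beam level (knobs at 1.66 and 1.69 rad), and I estimate the clamp force at about 40 N from knob torque, give or take 8 N; one image comparison suggested nearer 20 N, but I trusted the torque.

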